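# Shut and bolt the repair stall's tool chest

## Task

Shut the raised left leaf of the tool chest's lid all the way down, slide the barrel bolt across into the keeper, and turn its handle fully down into the notch in the keeper's front wall so that the chest is locked. The notch has to be found by feel: work gently, never force the bolt, handle or lid, and leave the things around it alone.

Things in the scene. Friction and masses are not known exactly. Their poses are not given: they have to be found in the camera images.
- chest: (all lengths in mm) plywood tool chest, 260 (x) by 400 (y) by 120 high, fixed on the bench; origin at the centre of its underside, x from its front to its back, y to its left, z up. Its flat top (z = 120) is a two-leaf lid, seam along x at y = 0. The right leaf (y < 0) is down and stays down; it carries a steel barrel bolt lying along y. The left leaf carries the keeper on the same line
- barrel_end (a point): left mouth of the bolt's barrel, on the rod axis: x = -20, y = -12, z = 133 of the chest. The barrel is a tube 20 across on a 34 wide plate, from y = -125 to -12, with a slot along its top; in it runs the rod, 12 thick. The handle stands up out of the slot and cannot turn while in the tube, nor in the keeper's slotted strap
- seam (a point): point of the rod axis above the seam: x = -20, y = 0, z = 133 of the chest. Left of it is the keeper, 23 high: a tube slotted on top (y about 16 to 54) with an 11.5 wide notch in its front wall (about 30.5 to 42), then a closed ring (54 to 62) that stops the handle. Held by screws in long slots, it sits up to 10 either way along y from these figures, its place not reported
- leaf (a joint): angle of the left lid leaf (192 by 260, 12 thick) about the hinge along the chest's x axis at y = 195, z = 120: 0 fully shut, grows as it is raised, in rad. Starts 0.15 to 0.45. The hinges are stiff: it stays where it is left; 0.5 to 2 N downward at its free edge move it; at 0 it meets a hard stop
- leaf_edge (a point): a point on the upper face of the left leaf near its free edge, good for pressing; with the leaf shut it lies at x = 65, y = 25, z = 120 of the chest
- bolt (a joint): travel of the bolt along the chest's +y, in m: 0 fully drawn back; the handle's middle is then at y = -45 of the chest. Starts 0 to 0.012. Slides stiffly at about 5 N and stays where it is left. The handle meets the closed ring between 0.085 and 0.105; the notch's middle is 0.0138 short of that stop
- handle (a joint): turn of the bolt's handle about the rod axis, in rad: 0 straight up (about 0.1 of slack in the slots), 1.52 fully down towards the chest's front (-x). Turns stiffly, about 2 N at the knob, and stays where left. In the keeper it turns down only at the notch (1.7 mm of play either way). In the open space before the keeper it can turn too, but does not lock
- knob (a point): centre of the steel ball knob (18 across) at the end of the handle; 42 from the rod axis, on a square stem 8 thick. It is carried by the bolt and handle
- screwdriver: screwdriver with a green handle, 170 long, lying along x near the outer edge of the right leaf; to be left alone
- jar: glass jar with a dark cap, 60 across, 85 high, on the bench left of the chest; to be left alone
- calculator: desk calculator 150 by 80 by 20, on the bench left of the chest; to be left alone
- appliance: round white appliance under repair, 184 across, 64 high, on the bench right of the chest; to be left alone

How it is judged (in metres and radians):
On the way, in this order (a step that is already met when the one before it is completed fails the run):
1. the left leaf is shut (value of joint leaf below 0.015 rad), for 0.2 s.
2. the bolt is across in the keeper, handle still up, leaf shut (value of joint bolt above 0.068 m and value of joint handle below 0.5 rad and value of joint leaf below 0.015 rad), for 0.1 s.
3. the handle is turned down in the keeper notch (value of joint handle above 1.35 rad and value of joint bolt above 0.068 m), for 0.2 s.
At the end, for the whole second after the job is handed in: the left leaf is shut (within 0.015 rad), the bolt stands across in the keeper (travel over 0.068 m), its handle lies down in the notch (turned over 1.35 rad) and at rest, and the hand has let go (all of step 3 and value of joint leaf below 0.015 rad and velocity of joint handle between -0.05 and 0.05 rad/s); the robot touches nothing.
It fails at once if the lid leaf is pressed with more than 35 N (contact force between the fingers and leaf above 35 N).
It fails at once if the bolt or its handle is forced against the keeper with more than 30 N (contact force between bolt and leaf above 30 N).
It fails at once if the screwdriver, jar, calculator or appliance is disturbed (distance of any of screwdriver, jar, calculator, appliance from where it was at the start of the episode above 0.02 m).
It also fails if it takes over 67 s, if anything falls off the work surface, if the arm or the gripper's body presses on something with over 40 N, if the wrist force passes 120 N, or if a joint passes its speed limit or range.

## Robot

A 6-joint arm with a two-finger parallel gripper is mounted at the origin on the work surface. World frame = base frame: x ahead of the robot, y to its left, z up, the work surface at z = 0. Lengths are in m, angles in degrees, forces in N, time in s.
With the tool pointing down it reaches from about 0.25 to 0.725 m from the base axis. Payload 9.7 kg.
Tool frame: the origin (TCP) lies at the very end of the fingers, on their centre line; the grasp point (between the pads) lies 19 mm behind it; z points along the fingers, y is the line along which they close (so a half turn about z gives the same grasp; the last joint's range is limited). The gripper opens to 85 mm and grips with 20 to 120 N. Pads are 22 mm wide; open, the fingers measure 114 mm over their backs; the gripper's body (76 mm by 85 mm) begins 54 mm behind the grasp point. The pads swing forward as they close: fully open they stand 13 mm farther back than shut.
Start: joints at [-64.171, 4.979, 10.078, 95.1, 0, 90], TCP at [0.24, -0.495, 0.199] pointing down, gripper open.
Joint ranges: [-179.16, 179.16], [-48.56, 103.87], [-65.8, 70.77], [-126.05, 130.52], [-82.76, 87.17], [-180, 180]. Speed limits (degrees/s): [127.2, 127.2, 147.25, 180, 180, 180].

## Interface

Orientations are given as [roll, pitch, yaw] about the fixed x, y, z axes, in that order (R = Rz(yaw) Ry(pitch) Rx(roll)).
In Python, from workcell import bot gives the robot as it stands.
- The arm moves only by the tool arm_command, never from a script. Its argument "series" is a list of rows, each a list of 4 numbers: the shift along the tool's x, y, z in m, then the turn about the tool's z in rad. A call has exactly 5 rows; each row is the pose to reach, as a shift and turn from the pose commanded when the call began, along the tool's axes at that moment; what a row does not reach only later rows make up. A row lasts 1/10 s, in which the tool goes at most 50 mm and 8.59 degrees, less where a joint would pass 70% of its speed; a pose out of reach is approached as far as the arm can. A call with a gripper value outside its range is refused whole. "hand" is the finger opening in m, from 0 to 0.0854, set as the call begins (left out, the last holds). The fingers move at their own pace and stop on an object; "grip_force" is the grip in N (left out, the last holds). Time passes only in rows, so rows that repeat a pose let the fingers close, or fill a call up. It gives the time, the measured TCP pose, the force, the opening and the grip force at its end, in the units of the state.
- bot.get_obs(): the state, without advancing time (a new reading comes with each control period).
- bot.camera(name): name is "side" or "top" or "wrist"; returns a dict with "color" (384x512x3 uint8, blue, green, red), "camera_matrix" (3x3 intrinsics, pixels), "dist_coeffs" ([k1, k2, p1, p2, k3] as OpenCV has them; the pictures are not rectified), "xyz" and "orientation" of the camera in the world; the wrist camera has in their place "T_tool_cam" (4x4, takes a point from camera to tool coordinates, whose origin is the TCP and whose axes are the flange's). Camera axes: x right, y up, looking along -z (the intrinsics and any distortion apply to the point x, -y, -z); pixel columns grow to the right and rows downward; lengths in m; the calibration is good to about 2 mm. A picture is of the moment at which its call begins: read the wrist's pose just before it. There is no depth.
- bot.job_done(): hands the job in; it is judged then, once.
Trained networks look in the newest picture that a camera, given by its name, has taken for a name from the list of things; names that differ only in an ending like _2 or _b are one class to them, and where a whole thing is asked for, a point or a joint stands for the part that bears it (a point fixed in the world has none). Each returns a list of dicts, best first, with "confidence" (0 to 1); they miss things now and then, are a little off and sometimes report something else, mostly with a low value. They report only what shows in the picture. A call takes as long as a camera call.
- bot.find_in(camera, target): "location" ([column, row] in pixels, amid what is visible of it).
- bot.mark_of(camera, target): "location" ([column, row] in pixels: a listed point, or the origin of a listed thing).
The state is a dict: "time": time; "q": joint angles; "qd": joint speeds; "joint_efforts": joint torques, N m; "ee_pos": TCP position; "tcp_rot": TCP orientation; "wrist_force": force on the tool from outside, world axes, zero at the start; "torque": the same for the moment, N m; "opening": finger opening in m; "grasp_force": force on a finger pad.
Only numpy, scipy, OpenCV 4.12 (cv2) and the standard library are available. Lean on these libraries where they do the work, as an engineer would, in place of code of your own. Each camera call takes 0.05 s, during which the arm holds its last target. There are 200 camera calls.

## Working session

There is one attempt and no reset: what is moved stays moved. The work goes in short steps, Python scripts to look and compute and a tool call to move; the robot and the scene stay as the last step left them, time stands still between calls to the robot, and variables do not carry over. Pictures are saved under pics/ and viewed, at most 10 in all, crops included, and the job is handed in when it is done.

Besides the shell and the picture viewer there is one more tool, called after ">>>" by a JSON object that holds its "fn" and its "kwargs". arm_command: Moves the arm, as the interface text tells. Its arguments: {"type":"object","properties":{"series":{"type":"array"},"hand":{"type":"number"},"grip_force":{"type":"number"}},"required":["series"]}

```bash
mkdir -p pics; cat > h.py <<'E'
import numpy as np, cv2
from workcell import bot
from scipy.spatial.transform import Rotation as R
def cam(n):
    o=bot.get_obs(); c=bot.camera(n); K=np.array(c["camera_matrix"]); d=np.array(c["dist_coeffs"],float)
    if n=="wrist":
        T=np.eye(4); T[:3,:3]=R.from_euler('xyz',o["tcp_rot"],degrees=True).as_matrix(); T[:3,3]=o["ee_pos"]
        T=T@np.array(c["T_tool_cam"])
    else:
        T=np.eye(4); T[:3,3]=c["xyz"]; r=np.array(c["orientation"],float)
        T[:3,:3]=r if r.shape==(3,3) else R.from_euler('xyz',r,degrees=True).as_matrix()
    return c["color"],K,d,T
def ray(K,d,T,uv):
    p=cv2.undistortPoints(np.array([[uv]],float),K,d)[0,0]
    v=T[:3,:3]@np.array([p[0],-p[1],-1]); return T[:3,3],v/np.linalg.norm(v)
def proj(K,d,T,P):
    q=(np.atleast_2d(P)-T[:3,3])@T[:3,:3]; q=q*[1,-1,-1]
    return cv2.projectPoints(q,np.zeros(3),np.zeros(3),K,d)[0][:,0]
def tri(rs):
    A=sum(np.eye(3)-np.outer(v,v) for _,v in rs); b=sum((np.eye(3)-np.outer(v,v))@o for o,v in rs)
    X=np.linalg.solve(A,b); return X,[np.linalg.norm(np.cross(X-o,v)) for o,v in rs]
E
python3 - <<'E'
from h import *
print(bot.get_obs())
ims=[]
for n in ("side","top"):
    im,K,d,T=cam(n); cv2.imwrite(f"pics/{n}0.png",im); ims.append(im)
    print(n,bot.camera(n)["orientation"],T[:3,3])
    for t in ("chest","barrel_end","seam","leaf_edge","knob","jar","screwdriver","calculator","appliance"):
        print(t,[(np.round(r["location"],1).tolist(),round(r["confidence"],2)) for r in bot.mark_of(n,t)[:2]])
E
```

```text
{'time': 0.0, 'q': array([-6.41713286e+01,  5.01228172e+00,  1.00337900e+01,  9.50983619e+01,
        3.13758505e-04,  8.99988318e+01]), 'qd': array([ 0.07244049,  0.00091469, -0.00535138,  0.05109434,  0.05030892,
       -0.00793029]), 'joint_efforts': array([-2.45309471e-03, -5.20383132e+01,  4.64807653e+01,  1.63282268e-02,
       -1.76502226e-04, -1.42399406e-05]), 'ee_pos': array([ 0.23951044, -0.49481509,  0.1983658 ]), 'tcp_rot': array([-1.79923146e+02, -3.15325178e-04,  2.58298391e+01]), 'wrist_force': array([-0.5069212 ,  0.10515951,  0.55497985]), 'torque': array([ 0.02806505,  0.00373456, -0.01335981]), 'grasp_force': 0.0, 'opening': 0.08553720099852756}
side [  54.53752002   -0.21300494 -163.74397526] [0.2595377  0.84171335 0.75180717]
chest []
barrel_end [([239.5, 165.5], 0.64)]
seam [([241.5, 166.1], 0.85)]
leaf_edge [([210.7, 159.2], 0.85)]
knob [([246.4, 146.6], 0.36)]
jar [([212.3, 254.7], 0.67), ([241.2, 168.5], 0.66)]
screwdriver [([233.7, 144.9], 0.68)]
calculator [([256.3, 269.8], 0.94)]
appliance [([268.8, 153.8], 0.58)]
top [ 10.47164633  -1.79733188 -89.03325147] [0.30827353 0.02349377 1.17032246]
chest [([277.9, 169.3], 0.92)]
barrel_end [([284.7, 163.9], 0.82), ([200.7, 173.7], 0.27)]
seam [([281.9, 162.9], 0.57)]
leaf_edge [([265.3, 133.0], 0.92)]
knob [([300.4, 157.0], 0.54), ([337.5, 146.6], 0.53)]
jar [([199.0, 173.3], 0.57), ([280.6, 164.9], 0.25)]
screwdriver [([334.2, 144.6], 0.81), ([301.8, 157.0], 0.29)]
calculator [([193.5, 216.0], 0.6)]
appliance [([369.7, 176.9], 0.8)]
```

View pics/side0.png

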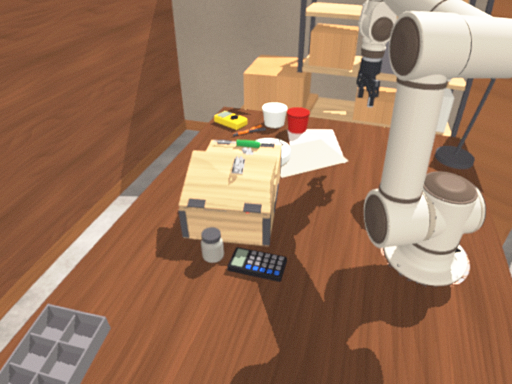

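View pics/top0.png

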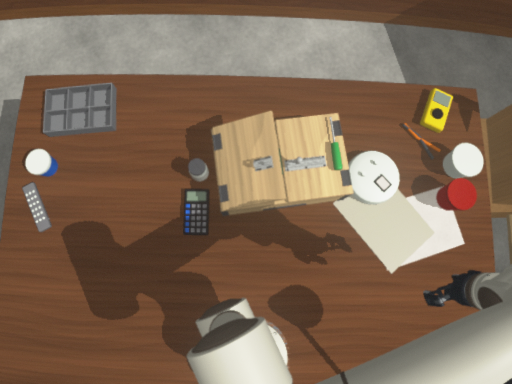

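The side and top views show the chest with its left leaf raised. In the top view the seam is near (282,163), the bolt runs from about (285,164) to (326,160), and the keeper is near (261,163). The screwdriver is at (337,155), the jar at (199,172) and the calculator at (196,213).

```bash
python3 - <<'E'
from h import *
im,K,d,T=cam("top"); cv2.imwrite("pics/top1.png",cv2.resize(im[100:225,200:365],None,fx=4.8,fy=4.8,interpolation=cv2.INTER_CUBIC))
def pl(uv,z):
    o,v=ray(K,d,T,uv); return (o+v*(z-o[2])/v[2]).round(4)
print("seam",pl((281.9,162.9),.133),"be",pl((284.7,163.9),.133),"chest",pl((277.9,169.3),0),"knob",pl((300.4,157),.175))
_,K2,d2,T2=cam("side")
print(tri([ray(K,d,T,(281.9,162.9)),ray(K2,d2,T2,(241.5,166.1))]),tri([ray(K,d,T,(300.4,157)),ray(K2,d2,T2,(246.4,146.6))]),tri([ray(K,d,T,(265.3,133)),ray(K2,d2,T2,(210.7,159.2))]))
E
```

```text
seam [ 0.5936 -0.0876  0.133 ] be [ 0.5908 -0.096   0.133 ] chest [ 0.6076 -0.0884  0.    ] knob [ 0.6012 -0.1367  0.175 ]
(array([ 0.58960841, -0.08705255,  0.14062719]), [np.float64(0.001902012064831057), np.float64(0.0019020120648309585)]) (array([ 0.59206544, -0.13568805,  0.18616715]), [np.float64(0.005699183823362877), np.float64(0.005699183823362832)]) (array([ 0.6680926 , -0.03403965,  0.18266166]), [np.float64(0.00021710736981850903), np.float64(0.000217107369818337)])
```

View pics/top1.png

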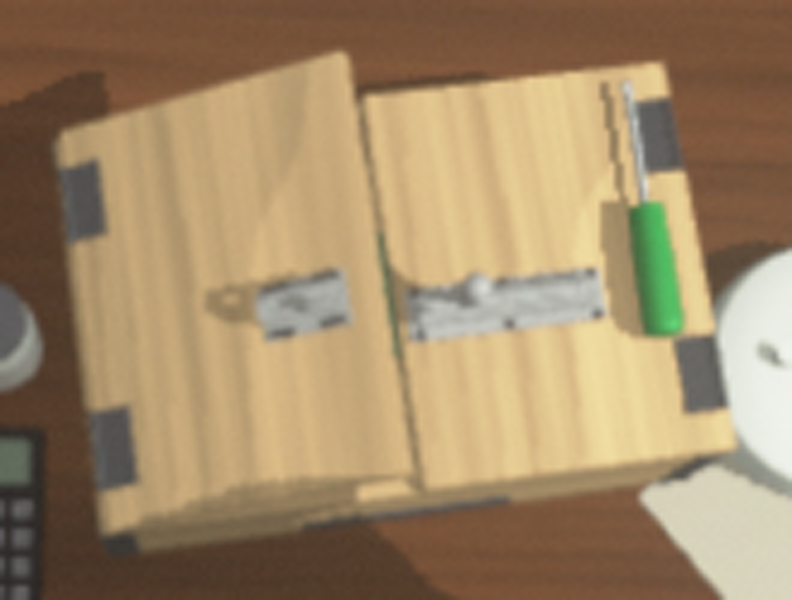

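The crop shows the right leaf's outer corners at about (663,64) and (733,448), and the hinge-side corners at (57,135) and (103,540). The knob is at (480,288), and the bolt line tilts with the chest's yaw.

```bash
python3 - <<'E'
from h import *
from scipy.optimize import least_squares
im,K,d,T=cam("top"); im2,K2,d2,T2=cam("side")
c=np.array([(663,64),(733,448),(57,135),(103,540),(362,95),(420,488)])/4.8+[200,100]
C=np.array([(130,-200,120),(-130,-200,120),(130,200,120),(-130,200,120),(130,-1.5,120),(-130,-1.5,120)])/1e3
def W(p,P):
    return R.from_euler('z',p[2]).apply(P)+[p[0],p[1],0]
s=np.array([[-.02,0,.133]])
f=lambda p:np.r_[(proj(K,d,T,W(p,C))-c).ravel(),(proj(K2,d2,T2,W(p,s))-[241.5,166.1]).ravel(),(proj(K,d,T,W(p,s))-[281.9,162.9]).ravel()]
r=least_squares(f,[.6,-.088,.15],loss='soft_l1'); p=r.x
print(p,np.degrees(p[2]),f(p).round(1))
# knob bolt travel, leaf angle
kn=np.array([300,160])
b=least_squares(lambda b:(proj(K,d,T,W(p,np.array([[-.02,-.045+b[0],.175]])))-kn).ravel(),[0]);print("bolt",b.x,b.fun)
le=lambda a:W(p,np.array([[.065,.195-.17*np.cos(a),.12+.17*np.sin(a)]]))
b=least_squares(lambda a:np.r_[(proj(K,d,T,le(a[0]))-[265.3,133]).ravel(),(proj(K2,d2,T2,le(a[0]))-[210.7,159.2]).ravel()],[.3]);print("leaf",b.x,b.fun, le(b.x[0]))
np.save("pose.npy",p)
for n,P in dict(edge=(.065,.025,.12),seam=(-.02,0,.133),knob=(-.02,-.045,.175)).items(): print(n,W(p,np.array([P])))
E
```

```text
[ 0.60660799 -0.0876731   0.15353988] 8.797186898568258 [-0.7 -0.3  0.3 -0.1 -0.9 -0.6 -0.5 -1.8  0.2  0.1  1.   0.1  0.7  1.4
  1.   2.2]
bolt [-0.00011611] [-0.0642763  -0.52333361]
leaf [0.40265259] [ 2.01101842  0.69262998  1.49389694 -1.88179867] [[ 0.66494059 -0.03959044  0.18661623]]
edge [[ 0.66701989 -0.05302628  0.12      ]]
seam [[ 0.58684327 -0.09073185  0.133     ]]
knob [[ 0.59372545 -0.13520246  0.175     ]]
```

>>> {"fn": "arm_command", "kwargs": {"series": [[0, 0, -0.05, 0], [0.045, -0.017, -0.062, 0], [0.09, -0.034, -0.062, 0], [0.135, -0.051, -0.062, 0], [0.18, -0.068, -0.062, 0]], "hand": 0, "grip_force": 20}}

```text
time: 1.8
ee_pos: [0.373, -0.3541, 0.2614]
tcp_rot: [180.0, -0.0, 25.8]
wrist_force: [1.0, -0.2, 0.5]
opening: 0.0123
grasp_force: 0.0
```

>>> {"fn": "arm_command", "kwargs": {"series": [[0.045, -0.017, 0, 0], [0.09, -0.034, 0, 0], [0.135, -0.051, 0, 0], [0.18, -0.068, 0, 0], [0.225, -0.085, 0, 0]]}}

```text
time: 2.3
ee_pos: [0.5386, -0.1792, 0.2613]
tcp_rot: [180.0, -0.0, 25.8]
wrist_force: [0.7, -0.6, 0.3]
opening: -0.0001
grasp_force: 0.0
```

>>> {"fn": "arm_command", "kwargs": {"series": [[0.045, -0.017, 0, 0.1], [0.09, -0.034, 0, 0.2], [0.135, -0.05, 0, 0.297], [0.174, -0.065, 0, 0.297], [0.174, -0.065, 0, 0.297]]}}

```text
time: 2.8
ee_pos: [0.6683, -0.0425, 0.2578]
tcp_rot: [-179.9, 0.2, 9.0]
wrist_force: [0.7, 0.1, -0.0]
opening: -0.0001
grasp_force: 0.0
```

>>> {"fn": "arm_command", "kwargs": {"series": [[0, 0, 0.025, 0], [0, 0, 0.05, 0], [0, 0, 0.06, 0], [0, 0, 0.07, 0], [0, 0, 0.078, 0]]}}

```text
time: 3.3
ee_pos: [0.6658, -0.0469, 0.1834]
tcp_rot: [180.0, -0.0, 8.8]
wrist_force: [1.0, -0.5, -0.5]
opening: 0.0003
grasp_force: 0.0
```

>>> {"fn": "arm_command", "kwargs": {"series": [[0, 0, 0.008, 0], [0, 0, 0.016, 0], [0, 0, 0.024, 0], [0, 0, 0.032, 0], [0, 0, 0.04, 0]]}}

```text
time: 3.8
ee_pos: [0.666, -0.0466, 0.1428]
tcp_rot: [180.0, -0.0, 8.8]
wrist_force: [-0.2, -0.4, 2.2]
opening: -0.0
grasp_force: 0.9
```

>>> {"fn": "arm_command", "kwargs": {"series": [[0, 0, 0.004, 0], [0, 0, 0.008, 0], [0, 0, 0.012, 0], [0, 0, 0.015, 0], [0, 0, 0.017, 0]]}}

```text
time: 4.3
ee_pos: [0.6658, -0.0466, 0.1259]
tcp_rot: [180.0, 0.0, 8.8]
wrist_force: [-1.0, -1.3, 2.5]
opening: -0.0
grasp_force: 0.8
```

>>> {"fn": "arm_command", "kwargs": {"series": [[0, 0, 0.0005, 0], [0, 0, 0.001, 0], [0, 0, 0.0015, 0], [0, 0, 0.002, 0], [0, 0, 0.0025, 0]]}}

```text
time: 4.8
ee_pos: [0.6658, -0.0466, 0.1236]
tcp_rot: [180.0, -0.0, 8.8]
wrist_force: [-0.0, -1.4, 1.0]
opening: 0.0002
grasp_force: 0.7
```

>>> {"fn": "arm_command", "kwargs": {"series": [[0, 0, 0.0005, 0], [0, 0, 0.001, 0], [0, 0, 0.0015, 0], [0, 0, 0.002, 0], [0, 0, 0.002, 0]]}}

```text
time: 5.3
ee_pos: [0.6658, -0.0465, 0.1215]
tcp_rot: [-180.0, 0.0, 8.8]
wrist_force: [0.3, -0.5, 1.1]
opening: 0.0
grasp_force: 0.5
```

>>> {"fn": "arm_command", "kwargs": {"series": [[0, 0, 0.0004, 0], [0, 0, 0.0008, 0], [0, 0, 0.0012, 0], [0, 0, 0.0012, 0], [0, 0, 0.0012, 0]]}}

```text
time: 5.8
ee_pos: [0.6658, -0.0465, 0.1203]
tcp_rot: [-180.0, 0.0, 8.8]
wrist_force: [0.0, -1.3, 1.0]
opening: 0.0001
grasp_force: 0.5
```

>>> {"fn": "arm_command", "kwargs": {"series": [[0, 0, 0.0003, 0], [0, 0, 0.0006, 0], [0, 0, 0.0009, 0], [0, 0, 0.0009, 0], [0, 0, 0.0009, 0]]}}

```text
time: 6.3
ee_pos: [0.6658, -0.0466, 0.1194]
tcp_rot: [-180.0, 0.0, 8.8]
wrist_force: [0.3, -1.4, 1.1]
opening: 0.0001
grasp_force: 0.6
```

>>> {"fn": "arm_command", "kwargs": {"series": [[0, 0, 0.0003, 0], [0, 0, 0.0006, 0], [0, 0, 0.0009, 0], [0, 0, 0.0009, 0], [0, 0, 0.0009, 0]]}}

```text
time: 6.8
ee_pos: [0.6658, -0.0465, 0.1185]
tcp_rot: [-180.0, 0.0, 8.8]
wrist_force: [-0.6, 0.3, 0.3]
opening: 0.0002
grasp_force: 0.6
```

```bash
python3 - <<'E'
from h import *
im,K,d,T=cam("side"); cv2.imwrite("pics/side1.png",cv2.resize(im[80:260,160:310],None,fx=3.3,fy=3.3,interpolation=cv2.INTER_CUBIC))
for i in range(3): print(bot.get_obs()["wrist_force"],bot.get_obs()["ee_pos"])
E
```

```text
[0.7378396  0.3254313  0.98571082] [ 0.66578292 -0.04654339  0.11852629]
[0.7378396  0.3254313  0.98571082] [ 0.66578292 -0.04654339  0.11852629]
[0.7378396  0.3254313  0.98571082] [ 0.66578292 -0.04654339  0.11852629]
```

View pics/side1.png

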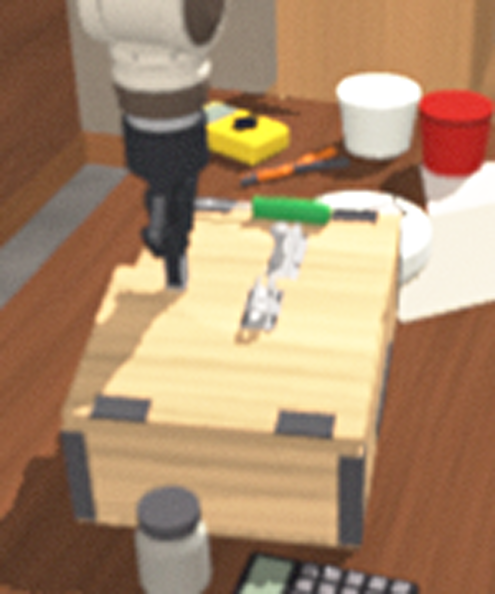

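The leaf is now nearly level, with the fingers pressing at about (177,285) in the crop. I'll keep going in fine steps until I feel the hard stop.

>>> {"fn": "arm_command", "kwargs": {"series": [[0, 0, 0.0003, 0], [0, 0, 0.0006, 0], [0, 0, 0.0009, 0], [0, 0, 0.0012, 0], [0, 0, 0.0012, 0]]}}

```text
time: 7.35
ee_pos: [0.6658, -0.0466, 0.1173]
tcp_rot: [180.0, -0.0, 8.8]
wrist_force: [0.1, -0.4, 1.5]
opening: -0.0
grasp_force: 0.6
```

>>> {"fn": "arm_command", "kwargs": {"series": [[0, 0, 0.0004, 0], [0, 0, 0.0008, 0], [0, 0, 0.0012, 0], [0, 0, 0.0015, 0], [0, 0, 0.0015, 0]]}}

```text
time: 7.85
ee_pos: [0.6658, -0.0465, 0.1158]
tcp_rot: [-180.0, 0.0, 8.8]
wrist_force: [0.1, -0.1, 1.2]
opening: -0.0001
grasp_force: 0.5
```

>>> {"fn": "arm_command", "kwargs": {"series": [[0, 0, 0.0004, 0], [0, 0, 0.0008, 0], [0, 0, 0.0012, 0], [0, 0, 0.0015, 0], [0, 0, 0.0015, 0]]}}

```text
time: 8.35
ee_pos: [0.6658, -0.0466, 0.1143]
tcp_rot: [-180.0, 0.0, 8.8]
wrist_force: [0.3, 0.2, 0.9]
opening: 0.0001
grasp_force: 0.5
```

```bash
python3 - <<'E'
from h import *
p=np.load("pose.npy")
W=lambda P:R.from_euler('z',p[2]).apply(np.atleast_2d(P))+[p[0],p[1],0]
for n in ("side","wrist"):
    im,K,d,T=cam(n)
    for t in ("seam","leaf_edge","knob","barrel_end"):
        print(n,t,[(np.round(r["location"],1).tolist(),round(r["confidence"],2)) for r in bot.mark_of(n,t)[:2]])
    print(proj(K,d,T,W([[-.02,0,.133],[.065,.025,.12],[-.02,-.045,.175],[-.02,-.012,.133]])).round(1).tolist())
    cv2.imwrite(f"pics/{n}2.png",im if n=="wrist" else cv2.resize(im[110:200,170:300],None,fx=6,fy=6,interpolation=cv2.INTER_CUBIC))
E
```

```text
side seam [([242.5, 168.7], 0.7)]
side leaf_edge [([211.9, 170.7], 0.69)]
side knob [([236.0, 142.2], 0.68), ([213.7, 256.9], 0.61)]
side barrel_end [([243.8, 167.8], 0.59)]
[[242.2, 167.5], [214.7, 173.2], [244.2, 149.2], [242.8, 165.6]]
wrist seam []
wrist leaf_edge [([262.0, 251.6], 0.7)]
wrist knob []
wrist barrel_end []
[[306.8, 363.0], [266.5, 225.9], [414.5, 435.6], [326.4, 363.0]]
```

View pics/wrist2.png

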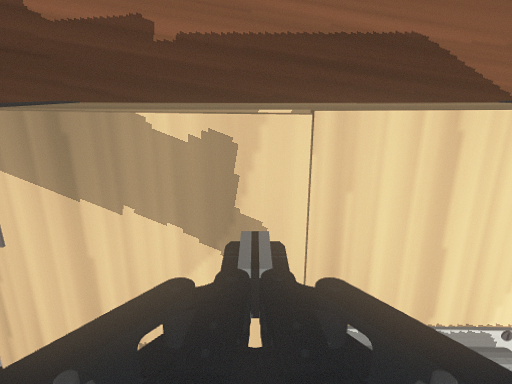

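The wrist view shows the leaf almost flush, with the seam line at column 310, and the fingertips at about (255,240). There's still only about 1 N of friction, so I continue.

>>> {"fn": "arm_command", "kwargs": {"series": [[0, 0, 0.0004, 0], [0, 0, 0.0008, 0], [0, 0, 0.0012, 0], [0, 0, 0.0015, 0], [0, 0, 0.0015, 0]]}}

```text
time: 9.35
ee_pos: [0.6658, -0.0466, 0.1129]
tcp_rot: [180.0, -0.0, 8.8]
wrist_force: [0.5, 0.3, 1.8]
opening: -0.0003
grasp_force: 0.6
```

>>> {"fn": "arm_command", "kwargs": {"series": [[0, 0, 0.0004, 0], [0, 0, 0.0008, 0], [0, 0, 0.0012, 0], [0, 0, 0.0015, 0], [0, 0, 0.0015, 0]]}}

```text
time: 9.85
ee_pos: [0.6658, -0.0466, 0.1113]
tcp_rot: [-180.0, 0.0, 8.8]
wrist_force: [0.1, -0.5, 1.1]
opening: 0.0001
grasp_force: 0.5
```

View pics/side2.png

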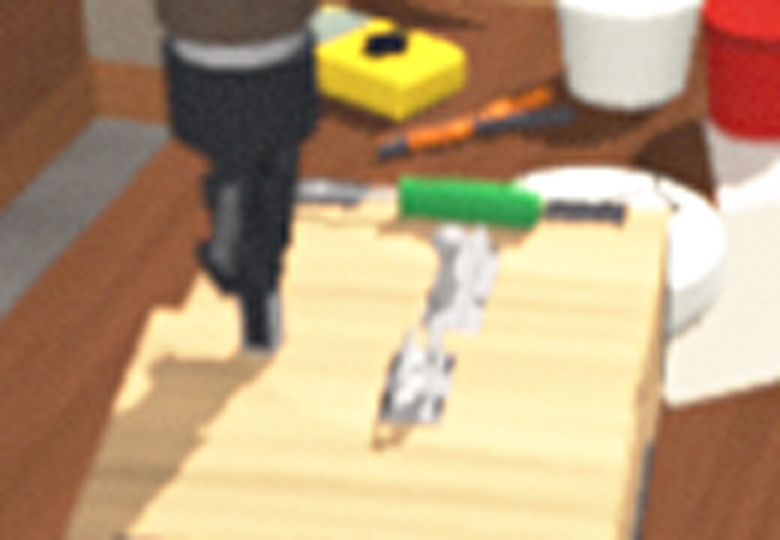

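The side crop shows the leaf close to level and in line with the right leaf. The knob is at about (450,235), which is where the model predicts it. I continue down.

>>> {"fn": "arm_command", "kwargs": {"series": [[0, 0, 0.0005, 0], [0, 0, 0.001, 0], [0, 0, 0.0015, 0], [0, 0, 0.002, 0], [0, 0, 0.002, 0]]}}

```text
time: 10.35
ee_pos: [0.6658, -0.0465, 0.1093]
tcp_rot: [-180.0, 0.0, 8.8]
wrist_force: [0.3, -0.8, 1.1]
opening: -0.0003
grasp_force: 0.4
```

>>> {"fn": "arm_command", "kwargs": {"series": [[0, 0, 0.0005, 0], [0, 0, 0.001, 0], [0, 0, 0.0015, 0], [0, 0, 0.002, 0], [0, 0, 0.002, 0]]}}

```text
time: 10.85
ee_pos: [0.6658, -0.0465, 0.1073]
tcp_rot: [-180.0, 0.0, 8.8]
wrist_force: [0.5, -0.9, 1.2]
opening: -0.0002
grasp_force: 0.4
```

>>> {"fn": "arm_command", "kwargs": {"series": [[0, 0, 0.0004, 0], [0, 0, 0.0008, 0], [0, 0, 0.0012, 0], [0, 0, 0.0015, 0], [0, 0, 0.0015, 0]]}}

```text
time: 11.35
ee_pos: [0.6658, -0.0466, 0.1058]
tcp_rot: [-180.0, 0.0, 8.8]
wrist_force: [0.3, -1.3, 1.4]
opening: 0.0003
grasp_force: 0.5
```

```bash
python3 - <<'E'
from h import *
p=np.load("pose.npy")
W=lambda P:R.from_euler('z',p[2]).apply(np.atleast_2d(P))+[p[0],p[1],0]
im,K,d,T=cam("wrist")
print("cam",T[:3,3],bot.get_obs()["ee_pos"],K[0,0])
print("R",proj(K,d,T,W([[.13,-.06,.12],[.13,-.03,.12],[.13,0,.12],[-.02,0,.12]])).round(1).tolist())
for a in (0,.03,.06,.09): print(a,proj(K,d,T,W([[.13,.195-r*np.cos(a),.12+r*np.sin(a)] for r in (.192,.15,.10)])).round(1).tolist())
print("tip",proj(K,d,T,np.array([bot.get_obs()["ee_pos"]])))
cv2.imwrite("pics/wrist3.png",np.vstack([cv2.resize(im[85:135,190:450],(780,150)),cv2.resize(im[170:330,190:450],(780,430))]))
E
```

```text
cam [ 0.73905384 -0.03490458  0.28072764] [ 0.66575448 -0.04654311  0.10579452] 317.90515542801415
R [[442.7, 110.3], [380.8, 110.6], [319.4, 110.8], [305.5, 357.1]]
0 [[313.3, 110.9], [227.7, 110.9], [125.5, 110.7]]
0.03 [[315.2, 111.5], [226.8, 111.5], [123.0, 111.0]]
0.06 [[317.0, 112.3], [225.6, 112.0], [120.2, 111.4]]
0.09 [[318.4, 113.1], [224.0, 112.6], [117.1, 111.8]]
tip [[254.95670089 222.4955842 ]]
```

View pics/wrist3.png

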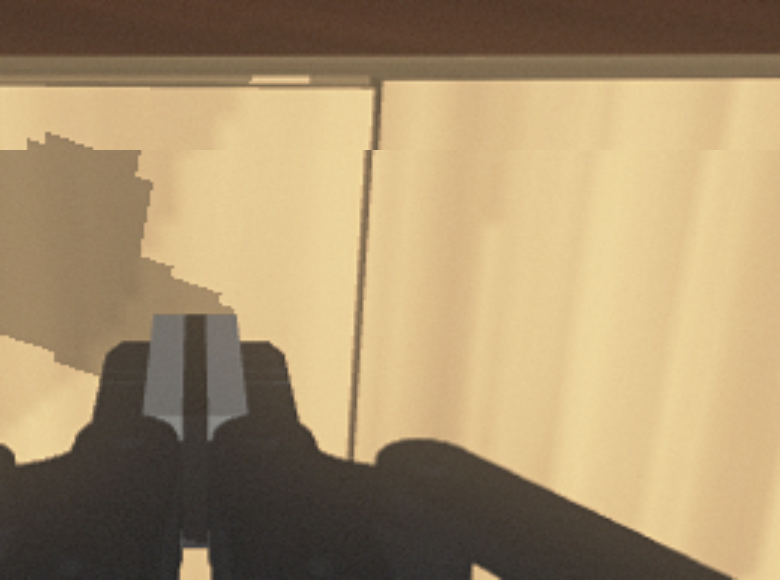

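```bash
python3 - <<'E'
from h import *
im,K,d,T=cam("wrist"); o=bot.get_obs()
A=R.from_euler('xyz',o["tcp_rot"],degrees=True).as_matrix()
for h in (0,.01,.02,.03): print(h,proj(K,d,T,np.array([A@np.array(q)+o["ee_pos"] for q in ((.011,0,-h),(-.011,0,-h),(.011,.012,-h))])).round(1).tolist())
print(o["wrist_force"],T[:3,:3].round(2).tolist())
# shutness: intensity column profiles near back edge left/right of the seam
g=cv2.cvtColor(im,cv2.COLOR_BGR2GRAY).astype(float)
for c in ((225,260),(290,308),(325,345),(380,420)): print(c,g[98:122,c[0]:c[1]].mean(1).round(0).tolist())
E
```

```text
0 [[255.0, 205.0], [255.0, 239.3], [275.6, 205.0]]
0.01 [[255.0, 211.1], [255.0, 247.0], [276.7, 211.1]]
0.02 [[255.1, 218.0], [255.1, 255.6], [278.0, 218.0]]
0.03 [[255.1, 225.7], [255.1, 265.3], [279.4, 225.6]]
[0.02942029 0.13955385 1.38885307] [[0.15, 0.95, 0.29], [-0.99, 0.15, 0.04], [0.0, -0.29, 0.96]]
(225, 260) [66.0, 66.0, 66.0, 66.0, 67.0, 83.0, 119.0, 113.0, 111.0, 109.0, 104.0, 108.0, 123.0, 135.0, 118.0, 106.0, 185.0, 192.0, 190.0, 189.0, 190.0, 190.0, 190.0, 190.0]
(290, 308) [68.0, 68.0, 69.0, 70.0, 70.0, 86.0, 121.0, 118.0, 112.0, 110.0, 107.0, 110.0, 131.0, 149.0, 140.0, 116.0, 169.0, 212.0, 208.0, 208.0, 208.0, 208.0, 208.0, 208.0]
(325, 345) [72.0, 72.0, 72.0, 70.0, 72.0, 90.0, 122.0, 117.0, 111.0, 112.0, 108.0, 109.0, 106.0, 125.0, 205.0, 199.0, 198.0, 198.0, 199.0, 198.0, 199.0, 198.0, 198.0, 198.0]
(380, 420) [70.0, 71.0, 71.0, 71.0, 75.0, 102.0, 121.0, 116.0, 112.0, 110.0, 109.0, 110.0, 107.0, 159.0, 210.0, 206.0, 206.0, 206.0, 206.0, 206.0, 206.0, 206.0, 206.0, 206.0]
```

>>> {"fn": "arm_command", "kwargs": {"series": [[0, 0, 0.001, 0], [0, 0, 0.002, 0], [0, 0, 0.003, 0], [0, 0, 0.004, 0], [0, 0, 0.005, 0]]}}

```text
time: 11.95
ee_pos: [0.6658, -0.0466, 0.1008]
tcp_rot: [180.0, 0.0, 8.8]
wrist_force: [0.2, -1.4, 2.0]
opening: 0.0002
grasp_force: 0.7
```

>>> {"fn": "arm_command", "kwargs": {"series": [[0, 0, 0.0005, 0], [0, 0, 0.001, 0], [0, 0, 0.0015, 0], [0, 0, 0.002, 0], [0, 0, 0.0022, 0]]}}

```text
time: 12.45
ee_pos: [0.6658, -0.0466, 0.0986]
tcp_rot: [-180.0, 0.0, 8.8]
wrist_force: [0.0, -0.3, 1.8]
opening: 0.0002
grasp_force: 0.7
```

>>> {"fn": "arm_command", "kwargs": {"series": [[0, 0, 0.0006, 0], [0, 0, 0.0012, 0], [0, 0, 0.0018, 0], [0, 0, 0.0022, 0], [0, 0, 0.0025, 0]]}}

```text
time: 12.95
ee_pos: [0.6658, -0.0466, 0.0961]
tcp_rot: [180.0, -0.0, 8.8]
wrist_force: [-0.6, -1.5, 1.8]
opening: 0.0003
grasp_force: 0.7
```

>>> {"fn": "arm_command", "kwargs": {"series": [[0, 0, 0.0004, 0], [0, 0, 0.0008, 0], [0, 0, 0.0012, 0], [0, 0, 0.0016, 0], [0, 0, 0.0018, 0]]}}

```text
time: 13.45
ee_pos: [0.6658, -0.0466, 0.0943]
tcp_rot: [-180.0, 0.0, 8.8]
wrist_force: [0.4, -1.1, 1.1]
opening: 0.0002
grasp_force: 0.7
```

>>> {"fn": "arm_command", "kwargs": {"series": [[0, 0, 0.0004, 0], [0, 0, 0.0008, 0], [0, 0, 0.0012, 0], [0, 0, 0.0014, 0], [0, 0, 0.0015, 0]]}}

```text
time: 13.95
ee_pos: [0.6658, -0.0466, 0.0928]
tcp_rot: [-180.0, 0.0, 8.8]
wrist_force: [0.8, -0.9, 2.0]
opening: 0.0002
grasp_force: 0.7
```

>>> {"fn": "arm_command", "kwargs": {"series": [[0, 0, 0.0003, 0], [0, 0, 0.0006, 0], [0, 0, 0.0009, 0], [0, 0, 0.0012, 0], [0, 0, 0.0012, 0]]}}

```text
time: 14.45
ee_pos: [0.6658, -0.0465, 0.0916]
tcp_rot: [-180.0, 0.0, 8.8]
wrist_force: [0.3, -1.0, 1.3]
opening: 0.0003
grasp_force: 0.5
```

>>> {"fn": "arm_command", "kwargs": {"series": [[0, 0, 0.0003, 0], [0, 0, 0.0006, 0], [0, 0, 0.0009, 0], [0, 0, 0.0012, 0], [0, 0, 0.0012, 0]]}}

```text
time: 14.95
ee_pos: [0.6658, -0.0465, 0.0904]
tcp_rot: [-180.0, 0.0, 8.8]
wrist_force: [0.2, -1.0, 1.2]
opening: -0.0002
grasp_force: 0.5
```

```bash
cat > edge.py <<'E'
from h import *
im,K,d,T=cam("wrist"); o=bot.get_obs()
g=cv2.cvtColor(im,cv2.COLOR_BGR2GRAY).astype(float)
for c in ((225,260),(290,308),(325,345),(380,420)): print(c,g[104:120,c[0]:c[1]].mean(1).round(0).tolist())
print(o["wrist_force"],o["ee_pos"])
E
python3 edge.py
```

```text
(225, 260) [110.0, 117.0, 114.0, 111.0, 112.0, 106.0, 107.0, 111.0, 118.0, 107.0, 180.0, 198.0, 196.0, 195.0, 195.0, 196.0]
(290, 308) [112.0, 121.0, 118.0, 112.0, 112.0, 108.0, 108.0, 113.0, 124.0, 120.0, 198.0, 216.0, 214.0, 213.0, 212.0, 213.0]
(325, 345) [112.0, 121.0, 119.0, 111.0, 112.0, 109.0, 108.0, 111.0, 107.0, 125.0, 208.0, 202.0, 201.0, 201.0, 201.0, 201.0]
(380, 420) [112.0, 121.0, 118.0, 112.0, 110.0, 108.0, 110.0, 111.0, 106.0, 156.0, 210.0, 205.0, 205.0, 205.0, 205.0, 205.0]
[0.09979266 0.42836233 1.21562087] [ 0.66578053 -0.0465336   0.09042459]
```

The left and right back edges are now almost level. I take finer steps to the stop.

>>> {"fn": "arm_command", "kwargs": {"series": [[0, 0, 0.0003, 0], [0, 0, 0.0006, 0], [0, 0, 0.0009, 0], [0, 0, 0.0011, 0], [0, 0, 0.0011, 0]]}}

```text
time: 15.5
ee_pos: [0.6658, -0.0466, 0.0893]
tcp_rot: [-180.0, 0.0, 8.8]
wrist_force: [-0.1, -0.8, 1.0]
opening: 0.0003
grasp_force: 0.5
```

>>> {"fn": "arm_command", "kwargs": {"series": [[0, 0, 0.0003, 0], [0, 0, 0.0006, 0], [0, 0, 0.0009, 0], [0, 0, 0.0012, 0], [0, 0, 0.0012, 0]]}}

```text
time: 16.0
ee_pos: [0.6658, -0.0466, 0.0881]
tcp_rot: [-180.0, 0.0, 8.8]
wrist_force: [-0.1, -1.0, 1.3]
opening: 0.0005
grasp_force: 0.5
```

>>> {"fn": "arm_command", "kwargs": {"series": [[0, 0, 0.0003, 0], [0, 0, 0.0006, 0], [0, 0, 0.0009, 0], [0, 0, 0.0012, 0], [0, 0, 0.0012, 0]]}}

```text
time: 16.5
ee_pos: [0.6659, -0.0466, 0.0879]
tcp_rot: [180.0, -0.0, 8.8]
wrist_force: [-2.4, -0.4, 6.9]
opening: -0.0003
grasp_force: 3.5
```

That's the hard stop: 6.9 N, so the leaf is shut. The real fingertips sit about 32 mm behind the reported TCP. Next I lift and go over the knob.

>>> {"fn": "arm_command", "kwargs": {"series": [[0, 0, -0.04, 0], [0, 0, -0.08, 0], [-0.01, 0.01, -0.105, 0], [-0.04, 0.036, -0.115, 0], [-0.07, 0.065, -0.115, 0]]}}

```text
time: 17.0
ee_pos: [0.6068, -0.1216, 0.2035]
tcp_rot: [180.0, -0.1, 8.9]
wrist_force: [0.5, -0.9, -0.1]
opening: -0.0
grasp_force: 0.0
```

>>> {"fn": "arm_command", "kwargs": {"series": [[-0.015, 0.0115, 0, 0], [-0.015, 0.0115, 0, 0], [-0.015, 0.0115, 0, 0], [-0.015, 0.0115, 0, 0], [-0.015, 0.0115, 0, 0]], "hand": 0.05}}

```text
time: 17.5
ee_pos: [0.594, -0.1344, 0.2015]
tcp_rot: [-180.0, 0.0, 8.9]
wrist_force: [0.2, -0.2, 0.6]
opening: 0.0499
grasp_force: 0.0
```

```bash
cat > look.py <<'E'
from h import *
import sys
p=np.load("pose.npy")
W=lambda P:R.from_euler('z',p[2]).apply(np.atleast_2d(P))+[p[0],p[1],0]
o=bot.get_obs()
print("tcp in chest",(R.from_euler('z',-p[2]).apply(o["ee_pos"]-[p[0],p[1],0])).round(4),o["opening"])
im,K,d,T=cam("wrist")
for t in ("seam","knob","barrel_end"):
    for r in bot.mark_of("wrist",t)[:2]:
        z=.175 if t=="knob" else .133
        a,v=ray(K,d,T,r["location"]); X=a+v*(z-a[2])/v[2]
        print(t,np.round(r["location"],1),round(r["confidence"],2),"chest",R.from_euler('z',-p[2]).apply(X-[p[0],p[1],0]).round(4))
print(proj(K,d,T,W([[-.02,0,.133],[-.02,-.045,.175],[-.02,-.012,.133]])).round(1).tolist())
cv2.imwrite(sys.argv[1],im)
E
python3 look.py pics/w4.png
```

```text
tcp in chest [-0.0196 -0.0442  0.2015] 0.04990854872552361
seam [195.5 190.7] 0.71 chest [-0.0212  0.0034  0.133 ]
knob [249. 210.] 0.58 chest [-0.0217 -0.0402  0.175 ]
[[199.7, 189.3], [256.1, 207.6], [214.7, 189.3]]
```

View pics/w4.png

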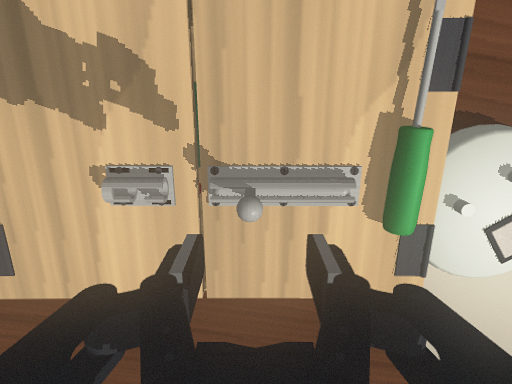

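The wrist view shows the leaf shut, the knob at (249,208), the seam at column 195 and the keeper spanning columns 104 to 172. The knob lies between the open fingers. I correct the position, descend and grip.

>>> {"fn": "arm_command", "kwargs": {"series": [[-0.002, -0.004, 0.02, 0], [-0.002, -0.004, 0.045, 0], [-0.002, -0.004, 0.06, 0], [-0.002, -0.004, 0.073, 0], [-0.002, -0.004, 0.073, 0]]}}

```text
time: 18.2
ee_pos: [0.5902, -0.1313, 0.1271]
tcp_rot: [-179.9, 0.1, 8.8]
wrist_force: [-0.1, 0.2, -0.9]
opening: 0.0497
grasp_force: 0.0
```

>>> {"fn": "arm_command", "kwargs": {"series": [[0, 0, 0, 0], [0, 0, 0, 0], [0, 0, 0, 0], [0, 0, 0, 0], [0, 0, 0, 0]], "hand": 0.01, "grip_force": 25}}

```text
time: 18.7
ee_pos: [0.5915, -0.1314, 0.1302]
tcp_rot: [180.0, -0.1, 8.8]
wrist_force: [-1.0, 2.3, 5.4]
opening: 0.0158
grasp_force: 24.4
```

```bash
python3 look.py pics/w5.png
```

```text
tcp in chest [-0.0217 -0.0409  0.1302] 0.015779689590883574
seam [181.5 220. ] 0.88 chest [-0.0189  0.0019  0.133 ]
seam [127.5  71.1] 0.29 chest [0.0623 0.0237 0.133 ]
knob [255.2 259.3] 0.72 chest [-0.021  -0.0409  0.175 ]
barrel_end [201.4 218.9] 0.63 chest [-0.0182 -0.0097  0.133 ]
[[185.0, 221.8], [264.2, 257.4], [205.6, 221.8]]
```

View pics/w5.png

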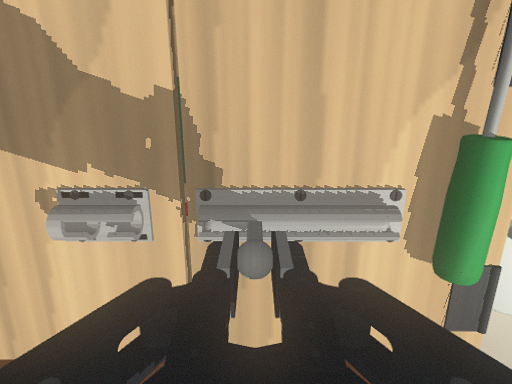

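The wrist view shows the knob held between the pads at (255,259). The handle is upright and the keeper lies to the left at columns 50 to 152. I push the bolt along +y, which is tool -y.

>>> {"fn": "arm_command", "kwargs": {"series": [[0, -0.006, 0, 0], [0, -0.012, 0, 0], [0, -0.018, 0, 0], [0, -0.024, 0, 0], [0, -0.03, 0, 0]]}}

```text
time: 19.4
ee_pos: [0.5871, -0.103, 0.1302]
tcp_rot: [179.8, -0.1, 8.8]
wrist_force: [0.9, -5.8, 4.5]
opening: 0.0156
grasp_force: 24.5
```

>>> {"fn": "arm_command", "kwargs": {"series": [[0, -0.003, 0, 0], [0, -0.006, 0, 0], [0, -0.009, 0, 0], [0, -0.012, 0, 0], [0, -0.015, 0, 0]]}}

```text
time: 19.9
ee_pos: [0.5847, -0.0881, 0.1302]
tcp_rot: [179.9, -0.1, 8.8]
wrist_force: [0.7, -5.4, 5.3]
opening: 0.0156
grasp_force: 24.5
```

>>> {"fn": "arm_command", "kwargs": {"series": [[0, -0.002, 0, 0], [0, -0.004, 0, 0], [0, -0.006, 0, 0], [0, -0.008, 0, 0], [0, -0.01, 0, 0]]}}

```text
time: 20.4
ee_pos: [0.5832, -0.0782, 0.1302]
tcp_rot: [179.9, -0.1, 8.8]
wrist_force: [-0.4, -5.6, 5.5]
opening: 0.0158
grasp_force: 24.5
```

>>> {"fn": "arm_command", "kwargs": {"series": [[0, -0.002, 0, 0], [0, -0.004, 0, 0], [0, -0.006, 0, 0], [0, -0.008, 0, 0], [0, -0.01, 0, 0]]}}

```text
time: 20.9
ee_pos: [0.5817, -0.0684, 0.1302]
tcp_rot: [179.9, -0.1, 8.8]
wrist_force: [1.0, -4.6, 7.0]
opening: 0.016
grasp_force: 24.5
```

>>> {"fn": "arm_command", "kwargs": {"series": [[0, -0.002, 0, 0], [0, -0.004, 0, 0], [0, -0.006, 0, 0], [0, -0.008, 0, 0], [0, -0.01, 0, 0]]}}

```text
time: 21.4
ee_pos: [0.5802, -0.0585, 0.1302]
tcp_rot: [179.9, -0.1, 8.8]
wrist_force: [1.2, -5.4, 6.7]
opening: 0.0159
grasp_force: 24.5
```

>>> {"fn": "arm_command", "kwargs": {"series": [[0, -0.001, 0, 0], [0, -0.002, 0, 0], [0, -0.003, 0, 0], [0, -0.004, 0, 0], [0, -0.005, 0, 0]]}}

```text
time: 21.9
ee_pos: [0.5794, -0.0535, 0.1302]
tcp_rot: [179.9, -0.1, 8.8]
wrist_force: [0.8, -4.4, 6.2]
opening: 0.0161
grasp_force: 24.5
```

>>> {"fn": "arm_command", "kwargs": {"series": [[0, -0.001, 0, 0], [0, -0.002, 0, 0], [0, -0.003, 0, 0], [0, -0.004, 0, 0], [0, -0.005, 0, 0]]}}

```text
time: 22.4
ee_pos: [0.5786, -0.0486, 0.1302]
tcp_rot: [179.9, -0.1, 8.8]
wrist_force: [0.7, -4.7, 6.0]
opening: 0.0159
grasp_force: 24.5
```

>>> {"fn": "arm_command", "kwargs": {"series": [[0, -0.001, 0, 0], [0, -0.002, 0, 0], [0, -0.003, 0, 0], [0, -0.004, 0, 0], [0, -0.005, 0, 0]]}}

```text
time: 22.9
ee_pos: [0.5779, -0.0437, 0.1302]
tcp_rot: [179.9, -0.1, 8.8]
wrist_force: [0.4, -5.7, 6.2]
opening: 0.0159
grasp_force: 24.5
```

>>> {"fn": "arm_command", "kwargs": {"series": [[0, -0.001, 0, 0], [0, -0.002, 0, 0], [0, -0.003, 0, 0], [0, -0.004, 0, 0], [0, -0.005, 0, 0]]}}

```text
time: 23.4
ee_pos: [0.5771, -0.0387, 0.1302]
tcp_rot: [179.9, -0.1, 8.8]
wrist_force: [1.0, -3.9, 6.4]
opening: 0.0157
grasp_force: 24.5
```

>>> {"fn": "arm_command", "kwargs": {"series": [[0, -0.0008, 0, 0], [0, -0.0016, 0, 0], [0, -0.0024, 0, 0], [0, -0.0032, 0, 0], [0, -0.004, 0, 0]]}}

```text
time: 23.9
ee_pos: [0.5765, -0.0347, 0.1301]
tcp_rot: [179.9, -0.1, 8.8]
wrist_force: [1.3, -5.6, 6.8]
opening: 0.0157
grasp_force: 24.5
```

>>> {"fn": "arm_command", "kwargs": {"series": [[0, -0.0008, 0, 0], [0, -0.0016, 0, 0], [0, -0.0024, 0, 0], [0, -0.0032, 0, 0], [0, -0.0036, 0, 0]]}}

```text
time: 24.4
ee_pos: [0.5759, -0.0311, 0.1301]
tcp_rot: [179.9, -0.1, 8.8]
wrist_force: [1.1, -4.8, 6.6]
opening: 0.0157
grasp_force: 24.5
```

>>> {"fn": "arm_command", "kwargs": {"series": [[0, -0.0006, 0, 0], [0, -0.0012, 0, 0], [0, -0.0018, 0, 0], [0, -0.0024, 0, 0], [0, -0.003, 0, 0]]}}

```text
time: 24.9
ee_pos: [0.5757, -0.0296, 0.1302]
tcp_rot: [179.7, -0.1, 8.7]
wrist_force: [1.0, -13.1, 5.9]
opening: 0.016
grasp_force: 24.9
```

That's the ring: 13 N at y=-0.0296. I back off about 13.8 mm as measured by the TCP pose, so the target y is about -0.0432.

>>> {"fn": "arm_command", "kwargs": {"series": [[0, 0.004, 0, 0], [0, 0.008, 0, 0], [0, 0.012, 0, 0], [0, 0.0145, 0, 0], [0, 0.0155, 0, 0]]}}

```text
time: 25.4
ee_pos: [0.5776, -0.0418, 0.1301]
tcp_rot: [-179.9, -0.1, 8.8]
wrist_force: [-0.4, 4.2, 6.8]
opening: 0.0159
grasp_force: 24.8
```

```bash
python3 look.py pics/w6.png; python3 -c "
from h import *
o=bot.get_obs();print(o['ee_pos'],o['wrist_force'],o['tcp_rot'],(o['ee_pos']-[.5757,-.0296,0])@[-.153,.988,0])"
```

```text
tcp in chest [-0.0217  0.0497  0.1301] 0.015862999664532914
seam [335.6 220.8] 0.63 chest [-0.0194  0.0028  0.133 ]
knob [251.5 262.6] 0.77 chest [-0.0226  0.0514  0.175 ]
barrel_end [357.8 223.3] 0.65 chest [-0.0209 -0.0102  0.133 ]
barrel_end [301.6 146.9] 0.46 chest [0.0239 0.0245 0.133 ]
[[340.4, 221.8], [464.2, 258.2], [361.0, 221.9]]
[ 0.5776031  -0.04183351  0.13013951] [-0.42807818  2.92107198  7.4246596 ] [-1.79944471e+02 -1.15400042e-01  8.84362243e+00] -0.012377885912221004
```

View pics/w6.png

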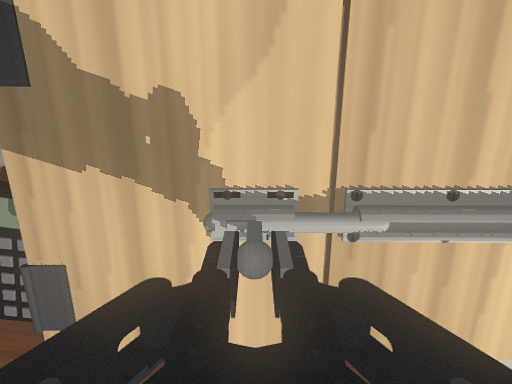

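The final view shows the bolt across in the keeper, the handle standing at the notch region near column 254, and the ring to its left at columns 204 to 215. I've moved back 12.4 mm so far. After another 1.4 mm I turn gently towards -x.

>>> {"fn": "arm_command", "kwargs": {"series": [[0, 0.0007, 0, 0], [0, 0.0014, 0, 0], [-0.002, 0.0014, 0, 0], [-0.004, 0.0014, 0.0002, 0], [-0.006, 0.0014, 0.0004, 0]], "grip_force": 20}}

```text
time: 26.1
ee_pos: [0.5723, -0.0439, 0.1297]
tcp_rot: [-179.9, -0.2, 8.9]
wrist_force: [3.1, 4.8, 3.6]
opening: 0.016
grasp_force: 24.6
```

>>> {"fn": "arm_command", "kwargs": {"series": [[-0.001, 0, 0.0002, 0], [-0.002, 0, 0.0004, 0], [-0.003, 0, 0.0006, 0], [-0.004, 0, 0.0008, 0], [-0.004, 0, 0.0008, 0]]}}

```text
time: 26.6
ee_pos: [0.5678, -0.0447, 0.1285]
tcp_rot: [-179.9, -0.1, 8.8]
wrist_force: [-0.1, 5.0, 5.3]
opening: 0.0159
grasp_force: 25.1
```

>>> {"fn": "arm_command", "kwargs": {"series": [[-0.002, 0, 0.0006, 0], [-0.0041, 0, 0.0013, 0], [-0.0061, 0, 0.0021, 0], [-0.0081, 0, 0.003, 0], [-0.0101, 0, 0.0039, 0]]}}

```text
time: 27.1
ee_pos: [0.558, -0.0463, 0.1248]
tcp_rot: [-179.9, -0.1, 8.8]
wrist_force: [-0.0, 5.2, 8.0]
opening: 0.0157
grasp_force: 25.5
```

>>> {"fn": "arm_command", "kwargs": {"series": [[-0.0018, 0, 0.0011, 0], [-0.0036, 0, 0.0023, 0], [-0.0053, 0, 0.0035, 0], [-0.0069, 0, 0.0048, 0], [-0.0085, 0, 0.0062, 0]]}}

```text
time: 27.6
ee_pos: [0.5491, -0.0477, 0.1188]
tcp_rot: [-180.0, -0.1, 8.8]
wrist_force: [-3.5, 3.9, 7.1]
opening: 0.0152
grasp_force: 19.4
```

>>> {"fn": "arm_command", "kwargs": {"series": [[-0.0015, 0, 0.0015, 0], [-0.0029, 0, 0.003, 0], [-0.0043, 0, 0.0046, 0], [-0.0055, 0, 0.0063, 0], [-0.0067, 0, 0.008, 0]]}}

```text
time: 28.1
ee_pos: [0.5409, -0.0491, 0.1111]
tcp_rot: [-180.0, 0.1, 8.8]
wrist_force: [-12.9, 0.4, 11.8]
opening: 0.0106
grasp_force: 8.1
```

The pads are slipping off the ball. I open, lift clear and re-measure.

>>> {"fn": "arm_command", "kwargs": {"series": [[0, 0, 0, 0], [0, 0, 0, 0], [0, 0, 0, 0], [0, 0, -0.03, 0], [0, 0, -0.07, 0]], "hand": 0.05}}

```text
time: 28.6
ee_pos: [0.5414, -0.0493, 0.1783]
tcp_rot: [-179.9, 0.2, 8.8]
wrist_force: [1.0, -0.4, 0.6]
opening: 0.0502
grasp_force: 0.0
```

>>> {"fn": "arm_command", "kwargs": {"series": [[0, 0, 0, 0], [0, 0, -0.02, 0], [0, 0, -0.02, 0], [0, 0, -0.02, 0], [0, 0, -0.02, 0]]}}

```text
time: 29.1
ee_pos: [0.5422, -0.0493, 0.1984]
tcp_rot: [-180.0, 0.1, 8.8]
wrist_force: [0.8, -0.3, -0.0]
opening: 0.0502
grasp_force: 0.0
```

```bash
cat > kn.py <<'E'
from h import *
p=np.load("pose.npy"); o=bot.get_obs()
C=lambda X:R.from_euler('z',-p[2]).apply(X-[p[0],p[1],0]).round(4)
print("tcp",C(o["ee_pos"]),o["wrist_force"])
rs=[]
for n in ("wrist","top","side"):
    im,K,d,T=cam(n)
    for r in bot.mark_of(n,"knob")[:2]:
        a,v=ray(K,d,T,r["location"]); rs.append((a,v))
        print(n,np.round(r["location"],1),round(r["confidence"],2),[(z,C(a+v*(z-a[2])/v[2])[:2].tolist()) for z in (.133,.15,.165,.175)])
    for th in (0,.5,.8,1.0,1.2,1.5): print(th,proj(K,d,T,R.from_euler('z',p[2]).apply([[-.021-.042*np.sin(th),.0505,.133+.042*np.cos(th)]])+[p[0],p[1],0]).round(0).tolist(),end=" ")
    print()
E
python3 kn.py
```

```text
tcp [-0.0578  0.0478  0.1984] [ 0.78264625 -0.30309575 -0.01311679]
wrist [252.2 185.2] 0.88 [(0.133, [-0.0539, 0.0499]), (0.15, [-0.0489, 0.0498]), (0.165, [-0.0445, 0.0496]), (0.175, [-0.0416, 0.0496])]
0 [[251.0, 154.0]] 0.5 [[251.0, 182.0]] 0.8 [[251.0, 193.0]] 1.0 [[251.0, 197.0]] 1.2 [[251.0, 199.0]] 1.5 [[251.0, 197.0]] 
0 [[267.0, 164.0]] 0.5 [[268.0, 171.0]] 0.8 [[268.0, 175.0]] 1.0 [[269.0, 177.0]] 1.2 [[269.0, 179.0]] 1.5 [[268.0, 181.0]] 
side [245.  165.9] 0.45 [(0.133, [-0.0274, -0.0109]), (0.15, [-0.0321, 0.0161]), (0.165, [-0.0363, 0.0399]), (0.175, [-0.0391, 0.0558])]
0 [[239.0, 165.0]] 0.5 [[246.0, 166.0]] 0.8 [[249.0, 169.0]] 1.0 [[251.0, 171.0]] 1.2 [[252.0, 173.0]] 1.5 [[253.0, 176.0]]
```

The handle is at about 0.55 rad, so it is in the notch. I close the fingers and press the knob down from above along the arc.

>>> {"fn": "arm_command", "kwargs": {"series": [[0.003, -0.001, 0, 0], [0.006, -0.002, 0, 0], [0.006, -0.002, 0, 0], [0.006, -0.002, 0, 0], [0.006, -0.002, 0, 0]], "hand": 0, "grip_force": 20}}

```text
time: 29.9
ee_pos: [0.5481, -0.0464, 0.1997]
tcp_rot: [-180.0, 0.0, 8.8]
wrist_force: [0.2, -0.1, 0.7]
opening: 0.0002
grasp_force: 0.0
```

>>> {"fn": "arm_command", "kwargs": {"series": [[0, 0, 0.015, 0], [0, 0, 0.03, 0], [0, 0, 0.04, 0], [0, 0, 0.045, 0], [0, 0, 0.048, 0]]}}

```text
time: 30.4
ee_pos: [0.548, -0.0464, 0.1515]
tcp_rot: [-180.0, 0.0, 8.8]
wrist_force: [0.9, 1.2, -0.3]
opening: 0.0
grasp_force: 0.0
```

>>> {"fn": "arm_command", "kwargs": {"series": [[0, 0, 0.0015, 0], [0, 0, 0.003, 0], [-0.0005, 0, 0.0045, 0], [-0.001, 0, 0.006, 0], [-0.0015, 0, 0.0075, 0]]}}

```text
time: 30.9
ee_pos: [0.5467, -0.0466, 0.1443]
tcp_rot: [180.0, -0.0, 8.8]
wrist_force: [-1.2, -1.1, 4.7]
opening: 0.0001
grasp_force: 2.1
```

>>> {"fn": "arm_command", "kwargs": {"series": [[-0.001, 0, 0.0015, 0], [-0.002, 0, 0.003, 0], [-0.003, 0, 0.0045, 0], [-0.004, 0, 0.006, 0], [-0.005, 0, 0.0075, 0]]}}

```text
time: 31.4
ee_pos: [0.5406, -0.0478, 0.1386]
tcp_rot: [180.0, 0.0, 8.8]
wrist_force: [-12.8, -1.1, 18.0]
opening: -0.0002
grasp_force: 10.6
```

>>> {"fn": "arm_command", "kwargs": {"series": [[-0.0005, 0, 0.0015, 0], [-0.001, 0, 0.003, 0], [-0.0015, 0, 0.0045, 0], [-0.002, 0, 0.006, 0], [-0.0025, 0, 0.0075, 0]]}}

```text
time: 31.9
ee_pos: [0.5375, -0.0482, 0.1311]
tcp_rot: [180.0, 0.1, 8.8]
wrist_force: [-3.1, -0.9, 4.9]
opening: 0.0007
grasp_force: 2.4
```

```bash
python3 kn.py
```

```text
tcp [-0.0622  0.0496  0.1311] [-3.10982173 -0.88555638  4.88526067]
wrist [303.3 105.1] 0.7 [(0.133, [0.0052, 0.0242]), (0.15, [0.0059, 0.0267]), (0.165, [0.0065, 0.029]), (0.175, [0.0069, 0.0305])]
wrist [258.  229.8] 0.59 [(0.133, [-0.0661, 0.0478]), (0.15, [-0.0584, 0.0481]), (0.165, [-0.0517, 0.0482]), (0.175, [-0.0471, 0.0484])]
0 [[253.0, 173.0]] 0.5 [[253.0, 213.0]] 0.8 [[253.0, 227.0]] 1.0 [[253.0, 231.0]] 1.2 [[253.0, 231.0]] 1.5 [[253.0, 227.0]] 
0 [[267.0, 164.0]] 0.5 [[268.0, 171.0]] 0.8 [[268.0, 175.0]] 1.0 [[269.0, 177.0]] 1.2 [[269.0, 179.0]] 1.5 [[268.0, 181.0]] 
side [254.1 170.7] 0.36 [(0.133, [-0.0604, 0.0135]), (0.15, [-0.0643, 0.0398]), (0.165, [-0.0677, 0.063]), (0.175, [-0.07, 0.0785])]
0 [[239.0, 165.0]] 0.5 [[246.0, 166.0]] 0.8 [[249.0, 169.0]] 1.0 [[251.0, 171.0]] 1.2 [[252.0, 173.0]] 1.5 [[253.0, 176.0]]
```

The handle is at about 1.0 rad. I continue straight down.

>>> {"fn": "arm_command", "kwargs": {"series": [[0, 0, 0.0015, 0], [0, 0, 0.003, 0], [0, 0, 0.0045, 0], [0, 0, 0.006, 0], [0, 0, 0.0075, 0]]}}

```text
time: 32.7
ee_pos: [0.5392, -0.0477, 0.1214]
tcp_rot: [-180.0, 0.0, 8.8]
wrist_force: [-1.3, 0.3, 3.1]
opening: 0.0001
grasp_force: 1.2
```

>>> {"fn": "arm_command", "kwargs": {"series": [[0, 0, 0.001, 0], [0, 0, 0.002, 0], [0, 0, 0.003, 0], [0, 0, 0.004, 0], [0, 0, 0.005, 0]]}}

```text
time: 33.2
ee_pos: [0.5392, -0.0478, 0.1166]
tcp_rot: [-180.0, -0.0, 8.8]
wrist_force: [-1.6, 0.1, 2.3]
opening: -0.0003
grasp_force: 1.0
```

>>> {"fn": "arm_command", "kwargs": {"series": [[0, 0, 0.0006, 0], [0, 0, 0.0012, 0], [0, 0, 0.0018, 0], [0, 0, 0.0024, 0], [0, 0, 0.0028, 0]]}}

```text
time: 33.7
ee_pos: [0.5392, -0.0478, 0.1138]
tcp_rot: [-180.0, 0.0, 8.8]
wrist_force: [-1.3, 0.2, 2.2]
opening: -0.0001
grasp_force: 0.9
```

>>> {"fn": "arm_command", "kwargs": {"series": [[0, 0, 0.0004, 0], [0, 0, 0.0008, 0], [0, 0, 0.0012, 0], [0, 0, 0.0016, 0], [0, 0, 0.002, 0]]}}

```text
time: 34.2
ee_pos: [0.5392, -0.0478, 0.1118]
tcp_rot: [-180.0, 0.0, 8.8]
wrist_force: [-1.2, 0.5, 2.3]
opening: 0.0
grasp_force: 0.9
```

>>> {"fn": "arm_command", "kwargs": {"series": [[0, 0, 0.0003, 0], [0, 0, 0.0006, 0], [0, 0, 0.0009, 0], [0, 0, 0.0012, 0], [0, 0, 0.0015, 0]]}}

```text
time: 34.7
ee_pos: [0.5392, -0.0478, 0.1111]
tcp_rot: [180.0, -0.0, 8.8]
wrist_force: [-3.0, 0.1, 9.1]
opening: 0.0001
grasp_force: 4.5
```

The end stop is felt (9 N at the height expected for fully down). I lift away and verify.

>>> {"fn": "arm_command", "kwargs": {"series": [[0, 0, -0.01, 0], [0, 0, -0.03, 0], [0, 0, -0.06, 0], [0, 0, -0.09, 0], [0, 0, -0.11, 0]]}}

```text
time: 35.2
ee_pos: [0.5396, -0.0478, 0.2229]
tcp_rot: [180.0, -0.1, 8.8]
wrist_force: [0.7, -0.2, 0.8]
opening: -0.0
grasp_force: 0.0
```

```bash
python3 kn.py; python3 -c "
from h import *
im,K,d,T=cam('wrist')
for t in ('seam','leaf_edge','barrel_end'): print(t,bot.mark_of('wrist',t)[:1])"
```

```text
tcp [-0.0601  0.0497  0.2229] [ 0.68627781 -0.17796571  0.84140915]
wrist [253.7 185. ] 0.84 [(0.133, [-0.0629, 0.0506]), (0.15, [-0.058, 0.0506]), (0.165, [-0.0537, 0.0506]), (0.175, [-0.0508, 0.0506])]
0 [[254.0, 144.0]] 0.5 [[254.0, 170.0]] 0.8 [[254.0, 181.0]] 1.0 [[254.0, 185.0]] 1.2 [[254.0, 187.0]] 1.5 [[254.0, 186.0]] 
0 [[267.0, 164.0]] 0.5 [[268.0, 171.0]] 0.8 [[268.0, 175.0]] 1.0 [[269.0, 177.0]] 1.2 [[269.0, 179.0]] 1.5 [[268.0, 181.0]] 
side [254.6 176.1] 0.56 [(0.133, [-0.0663, 0.0439]), (0.15, [-0.07, 0.0693]), (0.165, [-0.0733, 0.0918]), (0.175, [-0.0755, 0.1068])]
0 [[239.0, 165.0]] 0.5 [[246.0, 166.0]] 0.8 [[249.0, 169.0]] 1.0 [[251.0, 171.0]] 1.2 [[252.0, 173.0]] 1.5 [[253.0, 176.0]] 
seam [{'location': [316.0, 135.0], 'confidence': 0.67}]
leaf_edge [{'location': [285.7, 24.7], 'confidence': 0.78}]
barrel_end [{'location': [311.5, 134.2], 'confidence': 0.54}]
```

The wrist and side cameras both put the knob at the fully-down position, the bolt is across, and the hand is clear. I hand the job in.

```bash
python3 -c "
from workcell import bot
print(bot.job_done())"
```

```text
the job is handed in; nothing more can be done
None
```

The left leaf is shut, the bolt is across in the keeper, and its handle is turned down to its stop in the notch; I handed the job in at about 35 s, but the call returned no verdict.

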